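# Stack a filter sample on the imager's stage and slide it under the lens

### The job

Load the filter imager: layer the three loose discs into one centred stack on the round stage of the pulled-out carriage, the widest at the bottom, the middle one on it and the narrowest on top, setting each one down rather than dropping it. Then push the carriage fully home under the lens with the stack still centred. Leave the other things on the bench where they are.

Things in the scene. Friction and masses are not known exactly. Their poses are not given: they have to be found in the camera images.
- backing_disc: Plain aluminium backing disc, the widest: 60 mm diameter, 10 mm thick, about 80 g, lying flat on the bench. Origin at the centre of its underside, z axis up.
- filter_disc: White plastic filter carrier disc, the middle size: 48 mm diameter, 8 mm thick, about 35 g, lying flat on the bench. Origin at the centre of its underside, z axis up.
- cover_disc: Steel cover disc with a small glass window in its middle, the narrowest and thickest: 36 mm diameter, 12 mm thick, about 90 g, lying flat on the bench. Origin at the centre of its underside, z axis up.
- stage_top (a point): Centre of the top face of the stage, a dark steel round pedestal 72 mm in diameter and 8 mm high on the flat aluminium carriage (110 mm wide, 10 mm thick); the stage top is 36 mm above the bench. Moves with the carriage. Its z axis is up and its y axis points along the slide, the way the carriage is pulled out (from the lens towards the push tab); the carriage is pushed home along -y.
- tab_top (a point): Middle of the top edge of the black upright push tab on the carriage, 65 mm above the bench, 115 mm from the stage centre along the stage's +y. The tab is 50 mm wide across the slide, 12 mm thick along it and stands 37 mm above the carriage's top face (which is 28 mm above the bench and runs on 39 mm beyond the tab's outer face). Same axes as stage_top.
- carriage (a joint): How far the carriage is pulled out (m): 0 is fully home against its stop with the stage centred under the lens, it starts at 0.12 to 0.15. It slides with about 3 N of friction and stays where it is left.
- imager: The fixed imager: a grey rail base 130 mm wide and 370 mm long on the bench, carrying a white bridge. Origin on the bench straight below the lens; y axis along the slide in the pull-out direction, z up. The bridge spans x = -125 to 125 mm and y = -42 to 45 mm; two posts (inner faces 170 mm apart) carry a head from 130 to 210 mm above the bench, and the black lens barrel under it comes down to 100 mm above the bench.
- vial: Bystander, to be left alone: small amber glass vial, 26 mm in diameter, 50 mm tall, standing among the discs. Origin at the centre of its underside.
- petri_dish: Bystander, to be left alone: closed glass dish, 92 mm in diameter, 18 mm high. Origin at the centre of its underside.
- tweezers: Bystander, to be left alone: steel tweezers lying flat, 127 mm long along their x axis, 23 mm wide, 7 mm high. Origin under their middle, on the bench.
- tape_roll: Bystander, to be left alone: tan tape roll lying flat, 84 mm in diameter, 20 mm high, with a 60 mm hole. Origin at the centre of its underside.
- jar: Bystander, to be left alone: glass sample jar with a black cap, 60 mm in diameter, 80 mm tall. Origin at the centre of its underside.
Things that resemble listed ones, but are neither listed nor needed, are in the scene too. Leave any green look-alike of the filter_disc alone.

How it is judged (in metres and radians):
On the way:
1. all three discs lie flat, centred and released in a stack on the stage (widest at the bottom, narrowest on top) while the carriage is still pulled out by more than 80 mm (horizontal distance between each of backing_disc, filter_disc, cover_disc and stage_top below 0.005 m and z of backing_disc in the frame of stage_top between -0.003 and 0.003 m and angle between each of backing_disc, filter_disc, cover_disc's own z axis and vertical below 0.1 rad and linear speed of each of backing_disc, filter_disc, cover_disc below 0.02 m/s and contact force between each of backing_disc, filter_disc, cover_disc and the fingers below 0.05 N and z of filter_disc in the frame of stage_top between 0.007 and 0.013 m and z of cover_disc in the frame of stage_top between 0.015 and 0.021 m and value of joint carriage above 0.08 m), for 0.2 s.
At the end, for the whole second after the job is handed in: The carriage is within 4 mm of fully home, and on its stage lie, flat and at rest, the 60 mm disc, on it the 48 mm disc and on that the 36 mm disc, each centre within 5 mm of the stage's centre, with nothing touched by the fingers (horizontal distance between each of backing_disc, filter_disc, cover_disc and stage_top below 0.005 m and z of backing_disc in the frame of stage_top between -0.003 and 0.003 m and angle between each of backing_disc, filter_disc, cover_disc's own z axis and vertical below 0.1 rad and linear speed of each of backing_disc, filter_disc, cover_disc below 0.02 m/s and contact force between each of backing_disc, filter_disc, cover_disc, imager and the fingers below 0.05 N and z of filter_disc in the frame of stage_top between 0.007 and 0.013 m and z of cover_disc in the frame of stage_top between 0.015 and 0.021 m and value of joint carriage below 0.004 m).
It fails at once if a disc is let go over the stage more than 20 mm above its place in the stack ((horizontal distance between backing_disc and stage_top below 0.05 m and z of backing_disc in the frame of stage_top above 0.02 m and contact force between backing_disc and the fingers below 0.01 N) or (horizontal distance between filter_disc and stage_top below 0.05 m and z of filter_disc in the frame of stage_top above 0.03 m and contact force between filter_disc and the fingers below 0.01 N) or (horizontal distance between cover_disc and stage_top below 0.05 m and z of cover_disc in the frame of stage_top above 0.038 m and contact force between cover_disc and the fingers below 0.01 N)).
It fails at once if another thing on the bench is moved by more than 30 mm (distance of any of vial, petri_dish, tweezers, tape_roll, jar from where it was at the start of the episode above 0.03 m).
It also fails if it takes over 72 s, if anything falls off the work surface, if the arm or the gripper's body presses on something with over 40 N, if the wrist force passes 120 N, or if a joint passes its speed limit or range.

### The arm

A 7-joint arm with a two-finger parallel gripper is mounted at the origin on the work surface. World frame = base frame: x ahead of the robot, y to its left, z up, the work surface at z = 0. Lengths are in m, angles in degrees, forces in N, time in s.
With the tool pointing down it reaches from about 0.425 to 0.875 m from the base axis. Payload 4.7 kg.
Tool frame: the origin (TCP) lies midway between the tips of the shut fingers; the grasp point (between the pads) lies 19 mm behind it; z points along the fingers, x is the direction in which the jaws open and shut, and the axes are right-handed (so a half turn about z gives the same grasp; the last joint's range is limited). The gripper opens to 87 mm and grips with 3 to 60 N. Pads are 19 mm wide; open, the fingers measure 117 mm over their backs; the gripper's body (75 mm by 190 mm) begins 51 mm behind the grasp point.
Start: joints at [-65.999, 18.392, -4.016, 83.108, 1.295, 78.541, -3.26], TCP at [0.256, 0.597, 0.223] pointing down, gripper open.
Joint ranges: [-163.93, 163.93], [-17.29, 119.83], [-79.2, 71.16], [3.27, 140.29], [-89.18, 269.18], [5.43, 117.66], [-154.24, 154.24]. Speed limits (degrees/s): [147.25, 147.25, 180, 180, 180, 180, 180].

### API

Orientations are given as [roll, pitch, yaw] about the fixed x, y, z axes, in that order (R = Rz(yaw) Ry(pitch) Rx(roll)).
In Python, from cell import telemetry, optics, env gives the robot as it stands.
- The arm moves only by the tool arm_command, never from a script. Its arguments are lists of equal length, an entry for each row: "translation": the shift along the tool's x, y, z in cm, a list of three; "twist": the turn about the tool's z in degrees. In form: {"translation": [[x, y, z], ...], "twist": [twist, ...]}. A call has 1 to 10 rows; each row shifts and turns the pose as measured when the row begins, along the tool's axes as they then stand; what a row does not reach is not made up. A row lasts 1/8 s, in which the tool goes at most 62.5 mm and 10.7 degrees, less where a joint would pass 70% of its speed; a pose out of reach is approached as far as the arm can. A call is refused whole if a number of a shift passes 6.25 or a number of a turn 10.7, either way. A call with a gripper value outside its range is refused whole. "grip" is the opening in per cent of the stroke, from 0 (shut) to 100 (fully open), set as the call begins (left out, the last holds). The fingers move at their own pace and stop on an object; "force" is the grip in N (left out, the last holds). Time passes only in rows, so rows that do not move let the fingers close. It gives the time, the measured TCP pose, the force and the opening at its end, in the units of the state.
- telemetry.get_obs(): the state, without advancing time (a new reading comes with each control period).
- optics.read_camera(name): name is "side" or "top"; returns a dict with "img" (420x560x3 uint8, blue, green, red), "fx", "fy", "cx", "cy" (pixels), "extrinsics" (4x4, takes a point from camera to world coordinates). Camera axes: x right, y up, looking along -z (the intrinsics and any distortion apply to the point x, -y, -z); pixel columns grow to the right and rows downward; lengths in m; the calibration is good to about 2 mm. A picture is of the moment at which its call begins. There is no depth.
- env.sign_off(): hands the job in, once; it reports no verdict.
The state is a dict: "time_s": time; "qpos": joint angles; "joint_velocities": joint speeds; "effort": joint torques, N m; "tool_pos": TCP position; "tool_rot": TCP orientation; "force": force on the tool from outside, world axes, zero at the start; "wrist_torque": the same for the moment, N m; "grip_width": finger opening in m.
Only numpy, scipy, OpenCV 4.12 (cv2) and the standard library are available. Lean on these libraries where they do the work, as an engineer would, in place of code of your own. Each camera call takes 0.05 s, during which the arm holds its last target. There are 200 camera calls.

## Working session

There is one attempt and no reset: what is moved stays moved. The work goes in short steps, Python scripts to look and compute and a tool call to move; the robot and the scene stay as the last step left them, time stands still between calls to the robot, and variables do not carry over. Pictures are saved under pics/ and viewed, about 8 in all and at most 12, crops included, and the job is handed in when it is done.

Besides the shell and the picture viewer there is one more tool, called after "Request:" in YAML: its name, and indented under it one key for each argument. arm_command: Moves the arm, as the interface text tells. Its arguments: {"type":"object","properties":{"translation":{"type":"array","items":{"type":"array","items":{"type":"number"}}},"twist":{"type":"array","items":{"type":"number"}},"grip":{"type":"number"},"force":{"type":"number"}},"required":["translation","twist"]}

```bash
mkdir -p pics; ls; python3 - <<'E'
from cell import telemetry, optics
import cv2
o=telemetry.get_obs();print(o)
for n in("top","side"):
    r=optics.read_camera(n);cv2.imwrite(f"pics/{n}0.png",r["img"]);print({k:v for k,v in r.items() if k!="img"})
E
```

```text
pics
{'time_s': 0.0, 'qpos': array([-65.9985153 ,  18.44030129,  -4.01574801,  83.17480426,
         1.29490244,  78.54017515,  -3.26289721]), 'joint_velocities': array([ 0.00926631,  0.0269062 , -0.02608405, -0.07114027,  0.04053257,
        0.0002782 , -0.0245439 ]), 'effort': array([ 1.85775007e-04, -4.91292751e+01, -4.03902456e-01, -3.12518835e+01,
       -6.39309967e-02,  4.43001674e-02,  2.03352815e-04]), 'tool_pos': array([0.25582287, 0.59694157, 0.22144832]), 'tool_rot': array([1.79994453e+02, 1.10042345e-01, 6.68055463e+01]), 'force': array([-0.4521263 , -0.17665652,  0.3567175 ]), 'wrist_torque': array([0.04244301, 0.05685487, 0.00244125]), 'grip_width': 0.0870955563131041}
{'fx': 484.8890369407544, 'fy': 484.8890369407544, 'cx': 273.03584733281247, 'cy': 203.3245036109782, 'extrinsics': array([[ 0.02799591,  0.99618754, -0.08262339,  0.45256552],
       [-0.9995425 ,  0.02884479,  0.00909821,  0.10825448],
       [ 0.01144678,  0.08233087,  0.99653931,  1.20747956],
       [ 0.        ,  0.        ,  0.        ,  1.        ]])}
{'fx': 382.86645532796246, 'fy': 382.86645532796246, 'cx': 280.1151412005445, 'cy': 211.37380204426273, 'extrinsics': array([[-0.97511502,  0.11492264, -0.18958767,  0.41093833],
       [-0.22044551, -0.59344084,  0.77410061,  0.75650988],
       [-0.02354738,  0.79663088,  0.60400725,  0.56824604],
       [ 0.        ,  0.        ,  0.        ,  1.        ]])}
```

View pics/top0.png

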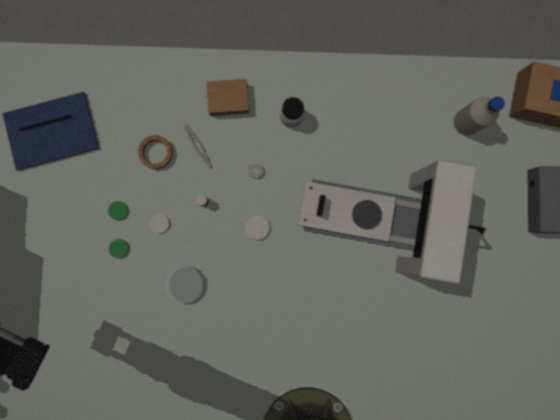

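View pics/side0.png

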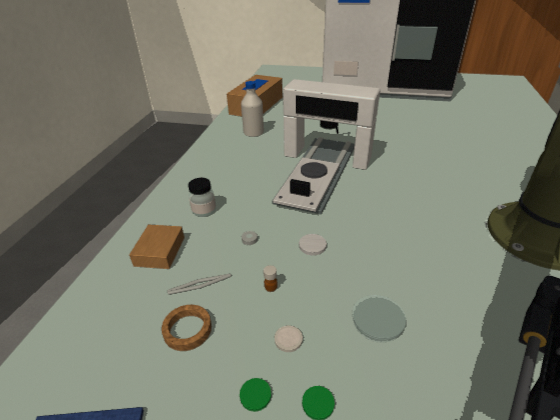

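The top view shows the backing disc at (258,228), the filter disc at (160,224), the cover disc at (256,171), the vial at (202,201), the stage at (367,215) and the tab at (321,206). In the side view they are at about (313,244), (288,338), (250,238), (270,278), (314,170) and (300,187).

```bash
cat > h.py <<'E'
from cell import telemetry, optics
import cv2, numpy as np
def cast(r,u,v,z):
    E=r["extrinsics"];d=E[:3,:3]@np.array([(u-r["cx"])/r["fx"],-(v-r["cy"])/r["fy"],-1.])
    return (E[:3,3]+d*(z-E[2,3])/d[2])[:2]
def proj(r,p):
    E=r["extrinsics"];c=E[:3,:3].T@(np.array(p)-E[:3,3])
    return r["cx"]-r["fx"]*c[0]/c[2], r["cy"]+r["fy"]*c[1]/c[2]
def blob(r,u,v,w,tol,bg=False):
    """blob containing (u,v): pixels unlike local bench (bg) or like the seed; returns centroid, area, box"""
    im=cv2.resize(r["img"][v-w:v+w,u-w:u+w],None,fx=4,fy=4,interpolation=cv2.INTER_CUBIC).astype(int)
    ref=np.median(im.reshape(-1,3),0) if bg else np.median(im[4*w-8:4*w+8,4*w-8:4*w+8].reshape(-1,3),0)
    d=np.abs(im-ref).max(2); m=((d>tol) if bg else (d<tol)).astype(np.uint8)
    n,l,s,c=cv2.connectedComponentsWithStats(m)
    k=l[4*w,4*w]; mm=(l==k).astype(np.uint8)
    cs,_=cv2.findContours(mm,cv2.RETR_EXTERNAL,cv2.CHAIN_APPROX_NONE)
    h=cv2.convexHull(max(cs,key=cv2.contourArea)); e=cv2.fitEllipse(h)
    conv=lambda p:((p[0]+.5)/4-.5+u-w,(p[1]+.5)/4-.5+v-w)
    return conv(e[0]),np.round(np.array(e[1])/4,1),mm*255,im.astype(np.uint8)
E
python3 - <<'E'
from h import *
S={"top":dict(back=(258,228,.01),filt=(160,224,.008),cov=(256,171,.012),vial=(202,201,.05),stage=(367,215,.036),tab=(321,206,.065),dish=(186,285,.018)),
"side":dict(back=(313,243,.01),filt=(288,337,.008),cov=(250,237,.012),stage=(314,170,.036),tab=(300,187,.05))}
tiles=[]
for n in S:
    r=optics.read_camera(n)
    for k,(u,v,z) in S[n].items():
        w=24
        try:
            c,a,m,im=blob(r,u,v,w,28 if k not in("cov",) else 20,bg=k in("back","filt","cov"))
            print(n,k,np.round(c,1),a,r["img"][v,u],np.round(cast(r,*c,z),4))
            tiles.append(np.vstack([im,cv2.cvtColor(m,cv2.COLOR_GRAY2BGR)]))
        except Exception as e: print(n,k,e)
t=np.hstack(tiles); t=np.vstack([t[:,:6*192],np.pad(t[:,6*192:],((0,0),(0,max(0,12*192-t.shape[1])),(0,0)))])
cv2.imwrite("pics/seg.png",cv2.resize(t,(800,530)))
E
```

```text
top back OpenCV(4.12.0) /io/opencv/modules/imgproc/src/shapedescr.cpp:361: error: (-201:Incorrect size of input array) There should be at least 5 points to fit the ellipse in function 'fitEllipseNoDirect'

top filt OpenCV(4.12.0) /io/opencv/modules/imgproc/src/shapedescr.cpp:361: error: (-201:Incorrect size of input array) There should be at least 5 points to fit the ellipse in function 'fitEllipseNoDirect'

top cov OpenCV(4.12.0) /io/opencv/modules/imgproc/src/shapedescr.cpp:361: error: (-201:Incorrect size of input array) There should be at least 5 points to fit the ellipse in function 'fitEllipseNoDirect'

top vial OpenCV(4.12.0) /io/opencv/modules/imgproc/src/shapedescr.cpp:361: error: (-201:Incorrect size of input array) There should be at least 5 points to fit the ellipse in function 'fitEllipseNoDirect'

top stage [366.6 214.3] [28.5 29.5] [47 48 47] [ 0.5296 -0.1301]
top tab [320.8 205.3] [ 6.  23.2] [14 16 13] [ 0.5458 -0.0153]
top dish OpenCV(4.12.0) /io/opencv/modules/imgproc/src/shapedescr.cpp:361: error: (-201:Incorrect size of input array) There should be at least 5 poi
[... 363 characters left out ...]
v/modules/imgproc/src/shapedescr.cpp:361: error: (-201:Incorrect size of input array) There should be at least 5 points to fit the ellipse in function 'fitEllipseNoDirect'

side stage [313.5 169.8] [15.6 26.9] [59 59 60] [ 0.5309 -0.1221]
side tab [299.6 187.3] [19.8 22.8] [19 16 18] [ 0.5484 -0.0116]Traceback (most recent call last):
  File "<stdin>", line 14, in <module>
    return _nx.concatenate(arrs, 0, dtype=dtype, casting=casting)
           ~~~~~~~~~~~~~~~^^^^^^^^^^^^^^^^^^^^^^^^^^^^^^^^^^^^^^^
ValueError: all the input array dimensions except for the concatenation axis must match exactly, but along dimension 1, the array at index 0 has size 960 and the array at index 1 has size 1344
```

```bash
cat >> h.py <<'E'
def disc(r,u,v,w,up=6):
    """Otsu on red-minus-green (bench is green) of a crop; ellipse of the component nearest the middle"""
    im=cv2.resize(r["img"][v-w:v+w,u-w:u+w],None,fx=up,fy=up,interpolation=cv2.INTER_CUBIC)
    f=cv2.GaussianBlur(im,(0,0),up/2).astype(int); d=np.clip(f[...,2]-f[...,1]+60,0,255).astype(np.uint8)
    t,m=cv2.threshold(d,0,255,cv2.THRESH_OTSU)
    cs,_=cv2.findContours(m,cv2.RETR_EXTERNAL,cv2.CHAIN_APPROX_NONE)
    g=max(cs,key=lambda c:cv2.pointPolygonTest(c,(up*w,up*w),True))
    e=cv2.fitEllipse(cv2.convexHull(g)); cv2.ellipse(im,e,(0,0,255),1)
    conv=lambda p:((p[0]+.5)/up-.5+u-w,(p[1]+.5)/up-.5+v-w)
    return conv(e[0]),np.round(np.array(e[1])/up,1),t,im
E
python3 - <<'E'
from h import *
S={"top":dict(back=(258,228,.005),filt=(160,224,.004),cov=(256,171,.006),vial=(202,201,.05)),
"side":dict(back=(313,243,.005),filt=(288,337,.004),cov=(250,237,.006),vial=(270,278,.025))}
tiles=[]
for n in S:
    r=optics.read_camera(n)
    for k,(u,v,z) in S[n].items():
        c,a,t,im=disc(r,u,v,20)
        print(n,k,np.round(c,1),a,t,r["img"][v,u],np.round(cast(r,*c,z),4))
        tiles.append(cv2.resize(im,(200,200)))
cv2.imwrite("pics/seg.png",np.vstack([np.hstack(tiles[:4]),np.hstack(tiles[4:])]))
r=optics.read_camera("top")
s=cast(r,366.6,214.3,.036);t=cast(r,320.8,205.3,.065);print(s,t,t-s,np.linalg.norm(t-s))
E
```

```text
top back [257.  227.2] [24.7 25. ] 60.0 [117 121 128] [0.4917 0.1353]
top filt [159.2 223.1] [19.1 19.8] 62.0 [113 123 134] [0.4951 0.3777]
top cov [255.8 170.6] [14.9 16.5] 58.0 [112 119 116] [0.6329 0.1427]
top vial [202.1 200.4] [10.8 13.7] 61.0 [110 119 128] [0.5507 0.2675]
side back [312.3 244.1] [21.7 28.2] 58.0 [150 160 167] [0.4927 0.1365]
side filt [288.1 338.2] [26.5 28.4] 61.0 [147 164 180] [0.4962 0.3783]
side cov [249.1 237.5] [14.5 17.1] 55.0 [134 148 143] [0.6341 0.1436]
side vial [270.  278.3] [15.4 27.2] 66.0 [111 125 134] [0.5538 0.2705]
[ 0.52956319 -0.13002079] [ 0.54587168 -0.01528854] [0.0163085  0.11473225] 0.11588553088409317
```

View pics/seg.png

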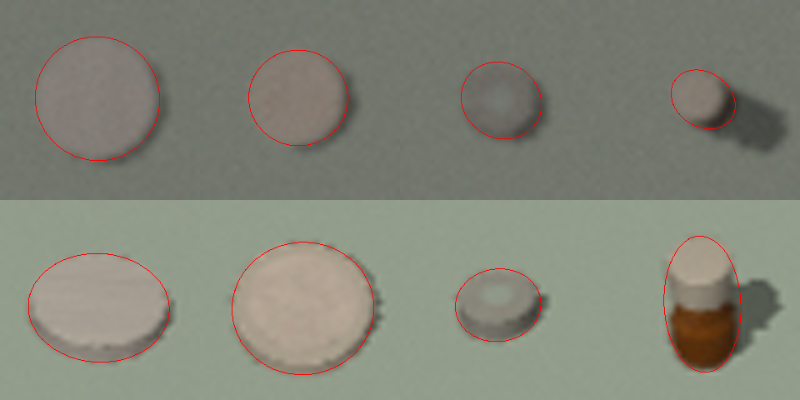

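The outlines fit all the discs and the vial, and the two views agree within about 2 mm: backing (0.492,0.136), filter (0.496,0.378), cover (0.633,0.143). The slide axis is about 8° from world y, so I'll use tool yaw ≈ -8° throughout, which puts the jaws across the slide.

Request:
arm_command:
  translation:
    - [0,0,0]
    - [0,0,0]
    - [0,0,0]
    - [0,0,0]
    - [0,0,0]
    - [0,0,0]
    - [0,0,0]
    - [0,0,0]
  twist: [10.7,10.7,10.7,10.7,10.7,10.7,10.7,0]
  grip: 100
  force: 15

```text
time_s: 1.35
tool_pos: [0.2557, 0.5971, 0.2219]
tool_rot: [179.9, 0.0, -8.6]
force: [0.1, 0.5, -0.4]
grip_width: 0.0872
```

```bash
cat > go.py <<'E'
import sys,numpy as np
from scipy.spatial.transform import Rotation as R
from cell import telemetry
def rel(t,yaw=-8.1):
    o=telemetry.get_obs();M=R.from_euler("xyz",o["tool_rot"],degrees=True)
    print("t",round(o["time_s"],2),"pos",np.round(o["tool_pos"],4),"rot",np.round(o["tool_rot"],2),"grip",round(o["grip_width"],4),"F",np.round(o["force"],1),"q7",round(o["qpos"][6],1))
    print("tool shift cm",np.round(100*M.inv().apply(np.array(t)-o["tool_pos"]),2),"twist",round((o["tool_rot"][2]-yaw+180)%360-180,2))
if __name__=="__main__": rel([float(a) for a in sys.argv[1:4]])
E
python3 go.py .4925 .136 .05; python3 -c "
from h import *
r=optics.read_camera('top');print('jar',cast(r,293,108,.08))"
```

```text
t 1.35 pos [0.2557 0.5971 0.2219] rot [ 1.7994e+02  2.0000e-02 -8.5900e+00] grip 0.0872 F [ 0.1  0.5 -0.4] q7 -76.4
tool shift cm [30.31 42.04 17.23] twist -0.49
jar [0.77430035 0.05695792]
```

Request:
arm_command:
  translation:
    - [3.3,4.6,0.5]
    - [3.3,4.6,1]
    - [3.3,4.6,1]
    - [3.3,4.6,1.5]
    - [3.3,4.6,1.5]
    - [3.3,4.6,1.5]
    - [3.3,4.6,1.5]
    - [3.3,4.6,1.5]
    - [3.3,4.6,1.5]
    - [0,0,0]
  twist: [0,0,0,0,0,0,0,0,0,0]

```text
time_s: 2.65
tool_pos: [0.5025, 0.1361, 0.1042]
tool_rot: [-179.7, -0.2, -6.3]
force: [-0.2, -0.1, -0.6]
grip_width: 0.087
```

```bash
python3 go.py .4925 .136 .005
```

```text
t 2.65 pos [0.5025 0.1361 0.1042] rot [-179.68   -0.22   -6.31] grip 0.087 F [-0.2 -0.1 -0.6] q7 -20.5
tool shift cm [-1.03  0.17  9.92] twist 1.79
```

Request:
arm_command:
  translation:
    - [-0.5,0.1,2]
    - [-0.5,0,3]
    - [0,0,2.5]
    - [0,0,1.2]
    - [0,0,0]
  twist: [1.8,0,0,0,0]

```text
time_s: 3.28
tool_pos: [0.4934, 0.141, 0.0169]
tool_rot: [-179.4, -0.3, -7.4]
force: [0.0, 0.3, 0.2]
grip_width: 0.087
```

```bash
python3 go.py .4925 .136 .004
```

```text
t 3.27 pos [0.4934 0.141  0.0169] rot [-179.42   -0.34   -7.35] grip 0.087 F [0.  0.3 0.2] q7 -19.1
tool shift cm [-0.03  0.52  1.28] twist 0.75
```

Request:
arm_command:
  translation:
    - [0,0.5,0.6]
    - [0,0,0.6]
    - [0,0,0]
  twist: [0.7,0,0]

```text
time_s: 3.65
tool_pos: [0.4944, 0.1368, 0.0061]
tool_rot: [-179.3, -0.5, -8.0]
force: [0.7, 0.7, -1.1]
grip_width: 0.0872
```

```bash
python3 go.py .4925 .136 .004; python3 -c "
from h import *
r=optics.read_camera('side')
cv2.imwrite('pics/s1.png',cv2.resize(r['img'][170:310,200:400],(800,560)))"
```

```text
t 3.65 pos [0.4944 0.1368 0.0061] rot [-179.29   -0.5    -8.02] grip 0.0872 F [ 0.7  0.7 -1.1] q7 -18.7
tool shift cm [-0.18  0.1   0.21] twist 0.08
```

View pics/s1.png

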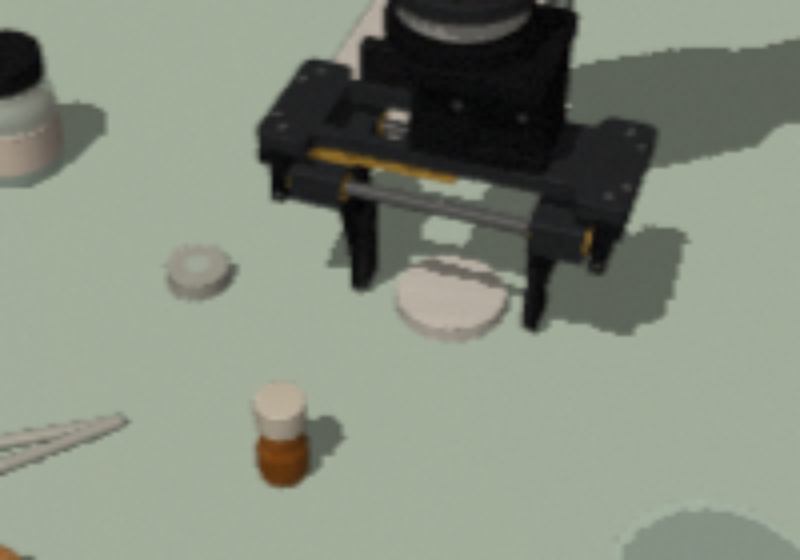

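The disc at (452,297) in the crop lies midway between the fingertips at (362,285) and (537,325). I'll close on it.

Request:
arm_command:
  translation:
    - [0,0,0.15]
    - [0,0,0]
    - [0,0,0]
    - [0,0,0]
    - [0,0,0]
    - [0,0,0]
  twist: [0,0,0,0,0,0]
  grip: 50
  force: 15

```text
time_s: 4.45
tool_pos: [0.495, 0.137, 0.0053]
tool_rot: [-179.2, -0.6, -8.0]
force: [0.3, 0.2, 0.0]
grip_width: 0.0591
```

Request:
arm_command:
  translation:
    - [0,0,-2]
    - [0,0,-3]
    - [0,0,-3]
    - [0,0,-2]
    - [0,0,0]
  twist: [0,0,0,0,0]
  grip: 50

```text
time_s: 5.08
tool_pos: [0.4929, 0.1354, 0.1071]
tool_rot: [-179.3, -0.5, -8.0]
force: [-0.5, 0.4, -1.3]
grip_width: 0.0591
```

```bash
python3 go.py .53 -.1295 .07
```

```text
t 5.08 pos [0.4929 0.1354 0.1071] rot [-179.33   -0.46   -8.03] grip 0.0591 F [-0.5  0.4 -1.3] q7 -22.9
tool shift cm [ 7.34 25.75  3.46] twist 0.07
```

Request:
arm_command:
  translation:
    - [1,3,0]
    - [1.2,4.3,0]
    - [1.3,4.6,0]
    - [1.3,4.6,0]
    - [1.3,4.6,0]
    - [1.0,3.5,0]
    - [0,0,0]
  twist: [0,0,0,0,0,0,0]

```text
time_s: 5.95
tool_pos: [0.526, -0.1247, 0.0965]
tool_rot: [-179.5, 0.0, -7.8]
force: [-0.7, 0.9, -0.9]
grip_width: 0.0596
```

```bash
python3 go.py .53 -.1295 .07
```

```text
t 5.95 pos [ 0.526  -0.1247  0.0965] rot [-1.7955e+02  3.0000e-02 -7.8100e+00] grip 0.0596 F [-0.7  0.9 -0.9] q7 10.9
tool shift cm [0.46 0.44 2.65] twist 0.29
```

Request:
arm_command:
  translation:
    - [0.45,0.45,1.0]
    - [0,0,1.5]
    - [0,0,1.5]
    - [0,0,0]
  twist: [0,0,0,0]

```text
time_s: 6.45
tool_pos: [0.5281, -0.1252, 0.0505]
tool_rot: [-179.5, 0.4, -7.5]
force: [-0.4, -0.2, -0.1]
grip_width: 0.0589
```

```bash
python3 go.py .53 -.1295 .0413; python3 -c "
from h import *
a=optics.read_camera('top')['img'][175:255,310:420];b=optics.read_camera('side')['img'][130:210,260:370]
cv2.imwrite('pics/p1.png',np.hstack([cv2.resize(x,(400,291),interpolation=2) for x in(a,b)]))"
```

```text
t 6.45 pos [ 0.5281 -0.1252  0.0505] rot [-179.47    0.36   -7.51] grip 0.0589 F [-0.4 -0.2 -0.1] q7 13.8
tool shift cm [0.25 0.41 0.91] twist 0.59
```

View pics/p1.png

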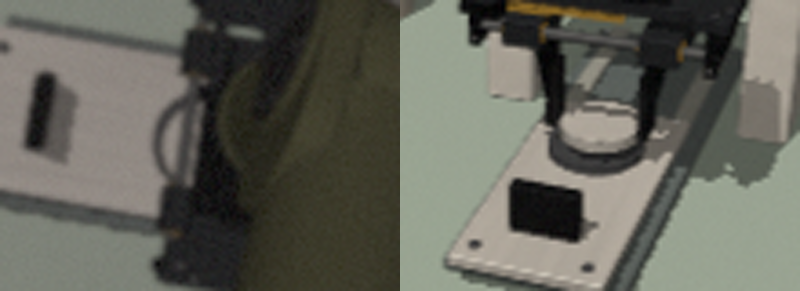

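The backing disc is held just above the stage, roughly concentric at side crop (600,125) against the stage at (597,140). I'll correct and lower.

Request:
arm_command:
  translation:
    - [0.25,0.4,0.2]
    - [0,0,0.1]
    - [0,0,0]
  twist: [0.5,0,0]

```text
time_s: 6.92
tool_pos: [0.5326, -0.1303, 0.0501]
tool_rot: [-179.4, 0.0, -8.1]
force: [0.6, 0.0, -0.2]
grip_width: 0.0591
```

```bash
python3 go.py .53 -.1295 .0413
```

```text
t 6.92 pos [ 0.5326 -0.1303  0.0501] rot [-1.7944e+02  4.0000e-02 -8.0500e+00] grip 0.0591 F [ 0.6  0.  -0.2] q7 14.1
tool shift cm [-0.27 -0.03  0.88] twist 0.05
```

Request:
arm_command:
  translation:
    - [-0.2,0,0.5]
    - [0,0,0.3]
    - [0,0,0]
  twist: [0,0,0]

```text
time_s: 7.3
tool_pos: [0.5306, -0.1298, 0.0418]
tool_rot: [-179.4, 0.0, -8.1]
force: [-0.0, 1.8, -0.7]
grip_width: 0.0591
```

```bash
python3 go.py .53 -.1295 .0413; python3 go.py .53 -.1295 .0413
```

```text
t 7.3 pos [ 0.5306 -0.1298  0.0418] rot [-1.7942e+02  2.0000e-02 -8.0500e+00] grip 0.0591 F [-0.   1.8 -0.7] q7 14.4
tool shift cm [-0.06 -0.02  0.05] twist 0.05
t 7.3 pos [ 0.5306 -0.1298  0.0418] rot [-1.7942e+02  2.0000e-02 -8.0500e+00] grip 0.0591 F [-0.   1.8 -0.7] q7 14.4
tool shift cm [-0.06 -0.02  0.05] twist 0.05
```

Request:
arm_command:
  translation:
    - [0,0,0.05]
    - [0,0,0]
  twist: [0,0]

```text
time_s: 7.55
tool_pos: [0.5306, -0.1299, 0.0416]
tool_rot: [-179.4, 0.0, -8.1]
force: [-0.5, 0.4, -0.5]
grip_width: 0.0589
```

Request:
arm_command:
  translation:
    - [0,0,0]
    - [0,0,0]
    - [0,0,0]
    - [0,0,-1.5]
    - [0,0,-3]
    - [0,0,-3]
    - [0,0,0]
  twist: [0,0,0,0,0,0,0]
  grip: 90

```text
time_s: 8.43
tool_pos: [0.5315, -0.1313, 0.1218]
tool_rot: [-179.4, -0.1, -8.1]
force: [0.9, -0.0, -0.9]
grip_width: 0.0783
```

```bash
python3 go.py .496 .378 .08
```

```text
t 8.43 pos [ 0.5315 -0.1313  0.1218] rot [-1.7943e+02 -1.4000e-01 -8.1000e+00] grip 0.0783 F [ 0.9 -0.  -0.9] q7 10.7
tool shift cm [-10.7  -49.88   4.64] twist 0.0
```

Request:
arm_command:
  translation:
    - [-0.8,-3.5,0]
    - [-1.2,-5.4,0]
    - [-1.2,-5.6,0]
    - [-1.2,-5.6,0]
    - [-1.2,-5.6,0]
    - [-1.2,-5.6,0]
    - [-1.2,-5.6,0]
    - [-1.2,-5.6,0]
    - [-1.0,-4.6,0]
    - [-0.4,-2,0]
  twist: [0,0,0,0,0,0,0,0,0,0]

```text
time_s: 9.68
tool_pos: [0.4948, 0.3811, 0.1241]
tool_rot: [-179.6, -0.1, -8.6]
force: [0.5, 1.1, -0.4]
grip_width: 0.0781
```

```bash
python3 go.py .496 .378 .05;python3 - <<'E'
from h import *
for n,s,b in(("top",(367,215,.036),(367,214,.041)),("side",(314,170,.032),(314,167,.041))):
    r=optics.read_camera(n);c,a,t,im=disc(r,b[0],b[1],12);print(n,"disc",np.round(c,1),a,np.round(cast(r,*c,b[2]),4))
    cv2.imwrite(f"pics/d_{n}.png",im)
    # dark stage outer ellipse: hull of dark pixels
    u,v,w=s[0],s[1],20
    g=cv2.resize(cv2.cvtColor(r["img"][v-w:v+w,u-w:u+w],cv2.COLOR_BGR2GRAY),None,fx=6,fy=6,interpolation=2)
    cv2.imwrite(f"pics/g_{n}.png",g)
ims=[cv2.resize(cv2.imread(f"pics/{k}_{n}.png"),(390,290)) for k,n in(("d","top"),("d","side"),("g","top"),("g","side"))]
cv2.imwrite("pics/p2.png",np.vstack([np.hstack(ims[:2]),np.hstack(ims[2:])]))
E
```

```text
t 9.68 pos [0.4948 0.3811 0.1241] rot [-1.7957e+02 -1.1000e-01 -8.5600e+00] grip 0.0781 F [ 0.5  1.1 -0.4] q7 -43.1
tool shift cm [0.15 0.34 7.41] twist -0.46
top disc [370.1 213.6] [24.8 30.8] [ 0.5311 -0.1375]
side disc [321.5 164.7] [ 8.3 15.9] [ 0.5125 -0.1442]
```

View pics/p2.png

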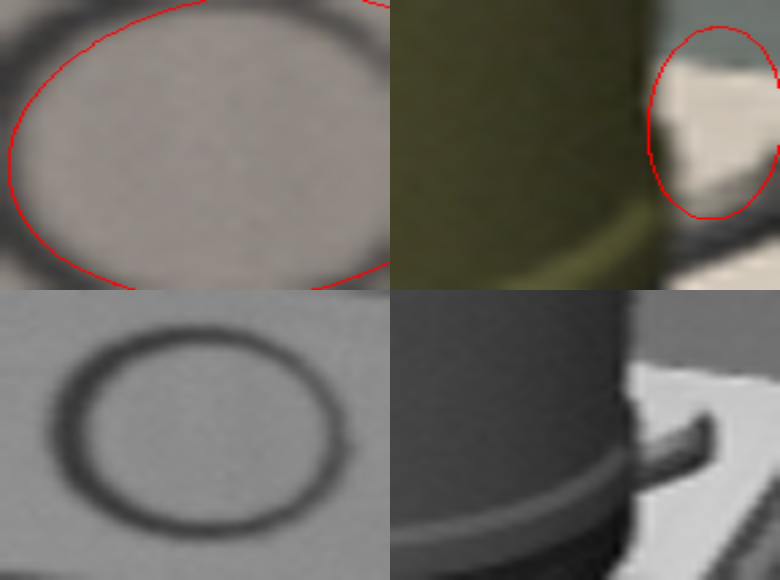

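```bash
cat >> h.py <<'E'
def ring(r,u=367,v=215,w=22,up=8):
    """dark stage ring in the top view: outer and inner ellipses, sub-pixel via half-level threshold"""
    g=cv2.resize(cv2.cvtColor(r["img"][v-w:v+w,u-w:u+w],cv2.COLOR_BGR2GRAY),None,fx=up,fy=up,interpolation=cv2.INTER_CUBIC)
    t,m=cv2.threshold(g,0,255,cv2.THRESH_OTSU+cv2.THRESH_BINARY_INV)
    cs,h=cv2.findContours(m,cv2.RETR_CCOMP,cv2.CHAIN_APPROX_NONE)
    out=[]
    for c,hh in zip(cs,h[0]):
        if cv2.contourArea(c)<150*up*up: continue
        e=cv2.fitEllipse(c);out.append((hh[3]>=0,np.array([(e[0][0]+.5)/up-.5+u-w,(e[0][1]+.5)/up-.5+v-w]),np.array(e[1])/up))
    return out
E
python3 - <<'E'
from h import *
r=optics.read_camera("top")
for hole,c,a in ring(r): print("hole" if hole else "outer",np.round(c,2),np.round(a,1),"z36",np.round(cast(r,*c,.036),4),"z46",np.round(cast(r,*c,.046),4))
for z in(.036,.046): print(np.array(proj(r,(.53,-.13,z))),.036*2*r["fx"]/(1.2-z))
E
```

```text
outer [366.81 214.38] [29.6 31.6] z36 [ 0.5294 -0.1305] z46 [ 0.5287 -0.1285]
hole [367.86 214.35] [24.  24.5] z36 [ 0.5295 -0.1331] z46 [ 0.5289 -0.131 ]
[366.59361705 214.1199953 ] 29.993136305613675
[367.44080608 213.86988753] 30.253042166147587
```

Request:
arm_command:
  translation:
    - [0.15,0.3,2]
    - [0,0,3]
    - [0,0,2]
    - [0,0,0]
  twist: [-0.5,0,0,0]

```text
time_s: 10.32
tool_pos: [0.5008, 0.3614, 0.0492]
tool_rot: [180.0, -0.2, -9.0]
force: [0.2, -0.4, 0.2]
grip_width: 0.0784
```

```bash
python3 go.py .496 .378 .0045
```

```text
t 10.32 pos [0.5008 0.3614 0.0492] rot [179.98  -0.18  -8.98] grip 0.0784 F [ 0.2 -0.4  0.2] q7 -40.7
tool shift cm [-0.75 -1.57  4.47] twist -0.88
```

Request:
arm_command:
  translation:
    - [-0.75,-1.5,0]
    - [0,0,1]
    - [0,0,0]
  twist: [-0.9,0,0]

```text
time_s: 10.7
tool_pos: [0.4968, 0.3771, 0.0399]
tool_rot: [-179.9, -0.3, -8.2]
force: [0.6, -0.9, -0.7]
grip_width: 0.0783
```

```bash
python3 go.py .496 .378 .0045
```

```text
t 10.7 pos [0.4968 0.3771 0.0399] rot [-179.95   -0.26   -8.15] grip 0.0783 F [ 0.6 -0.9 -0.7] q7 -41.1
tool shift cm [-0.11 -0.08  3.54] twist -0.05
```

Request:
arm_command:
  translation:
    - [-0.1,-0.1,1.5]
    - [0,0,1.2]
    - [0,0,0.6]
    - [0,0,0]
  twist: [0,0,0,0]

```text
time_s: 11.2
tool_pos: [0.496, 0.3783, 0.0045]
tool_rot: [-180.0, -0.3, -8.1]
force: [-0.6, -0.2, -0.2]
grip_width: 0.0784
```

```bash
python3 go.py .496 .378 .0045
```

```text
t 11.2 pos [0.496  0.3783 0.0045] rot [-179.96   -0.26   -8.13] grip 0.0784 F [-0.6 -0.2 -0.2] q7 -40.5
tool shift cm [0.   0.03 0.  ] twist -0.03
```

Request:
arm_command:
  translation:
    - [0,0,0]
    - [0,0,0]
    - [0,0,0]
    - [0,0,0]
    - [0,0,0]
  twist: [0,0,0,0,0]
  grip: 40
  force: 15

```text
time_s: 11.82
tool_pos: [0.4968, 0.3787, 0.0056]
tool_rot: [-179.9, -0.3, -8.1]
force: [0.3, -0.3, -0.2]
grip_width: 0.0468
```

Request:
arm_command:
  translation:
    - [0,0,-2]
    - [0,0,-3.5]
    - [0,0,-3.5]
    - [0,0,-2.5]
    - [0,0,0]
  twist: [0,0,0,0,0]

```text
time_s: 12.45
tool_pos: [0.4972, 0.3789, 0.1297]
tool_rot: [-179.7, -0.5, -8.2]
force: [-0.1, 0.0, -1.5]
grip_width: 0.0468
```

```bash
python3 go.py .53 -.129 .0505
```

```text
t 12.45 pos [0.4972 0.3789 0.1297] rot [-179.68   -0.49   -8.19] grip 0.0468 F [-0.1  0.  -1.5] q7 -42.8
tool shift cm [10.41 49.85  7.73] twist -0.09
```

Request:
arm_command:
  translation:
    - [0.8,3.5,0]
    - [1.1,5.4,0]
    - [1.2,5.8,0]
    - [1.2,5.8,0]
    - [1.2,5.8,0]
    - [1.2,5.8,0]
    - [1.2,5.8,0]
    - [1.2,5.8,0]
    - [0.8,4,0]
    - [0,0,0]
  twist: [0,0,0,0,0,0,0,0,0,0]

```text
time_s: 13.7
tool_pos: [0.5241, -0.1221, 0.1223]
tool_rot: [-179.8, -0.2, -8.1]
force: [-0.3, -0.2, -1.1]
grip_width: 0.0464
```

```bash
python3 go.py .53 -.129 .0505
```

```text
t 13.7 pos [ 0.5241 -0.1221  0.1223] rot [-179.76   -0.23   -8.05] grip 0.0464 F [-0.3 -0.2 -1.1] q7 8.9
tool shift cm [0.65 0.63 7.18] twist 0.05
```

Request:
arm_command:
  translation:
    - [0.5,0.5,2]
    - [0,0,2.5]
    - [0,0,1]
    - [0,0,0]
  twist: [0,0,0,0]

```text
time_s: 14.2
tool_pos: [0.5278, -0.1239, 0.0644]
tool_rot: [-179.6, -0.1, -7.9]
force: [0.0, 0.2, 0.3]
grip_width: 0.0466
```

```bash
python3 go.py .53 -.129 .0505
```

```text
t 14.2 pos [ 0.5278 -0.1239  0.0644] rot [-1.7964e+02 -7.0000e-02 -7.9000e+00] grip 0.0466 F [0.  0.2 0.3] q7 12.5
tool shift cm [0.28 0.48 1.39] twist 0.2
```

Request:
arm_command:
  translation:
    - [0.3,0.5,0.5]
    - [0,0,0.3]
    - [0,0,0]
  twist: [0.2,0,0]

```text
time_s: 14.58
tool_pos: [0.5316, -0.129, 0.0575]
tool_rot: [-179.6, -0.2, -8.1]
force: [-0.5, 0.5, -0.2]
grip_width: 0.0467
```

```bash
python3 go.py .53 -.129 .051
```

```text
t 14.57 pos [ 0.5316 -0.129   0.0575] rot [-179.6    -0.23   -8.05] grip 0.0467 F [-0.5  0.5 -0.2] q7 13.5
tool shift cm [-0.16  0.03  0.65] twist 0.05
```

Request:
arm_command:
  translation:
    - [-0.1,0,0.4]
    - [0,0,0.2]
    - [0,0,0]
  twist: [0,0,0]

```text
time_s: 14.95
tool_pos: [0.5309, -0.1288, 0.0516]
tool_rot: [-179.6, -0.3, -8.1]
force: [0.8, 0.5, 0.1]
grip_width: 0.0467
```

```bash
python3 go.py .53 -.129 .051
```

```text
t 14.95 pos [ 0.5309 -0.1288  0.0516] rot [-179.58   -0.27   -8.05] grip 0.0467 F [0.8 0.5 0.1] q7 13.8
tool shift cm [-0.09  0.03  0.06] twist 0.05
```

Request:
arm_command:
  translation:
    - [0,0,0.05]
    - [0,0,0]
  twist: [0,0]

```text
time_s: 15.2
tool_pos: [0.531, -0.1288, 0.0515]
tool_rot: [-179.6, -0.3, -8.1]
force: [-0.2, -0.3, -0.6]
grip_width: 0.0464
```

Request:
arm_command:
  translation:
    - [0,0,0]
    - [0,0,0]
    - [0,0,0]
    - [0,0,-1.5]
    - [0,0,-3]
    - [0,0,-2]
    - [0,0,0]
  twist: [0,0,0,0,0,0,0]
  grip: 75

```text
time_s: 16.08
tool_pos: [0.5314, -0.1298, 0.121]
tool_rot: [-179.6, -0.4, -8.1]
force: [-0.3, 0.2, 0.0]
grip_width: 0.0651
```

```bash
python3 go.py .6335 .143 .0055
```

```text
t 16.07 pos [ 0.5314 -0.1298  0.121 ] rot [-179.58   -0.41   -8.09] grip 0.0651 F [-0.3  0.2  0. ] q7 10.5
tool shift cm [  6.19 -28.36  11.8 ] twist 0.01
```

Request:
arm_command:
  translation:
    - [0.7,-3,0]
    - [1.1,-5,0]
    - [1.2,-5.6,0]
    - [1.2,-5.6,0]
    - [1.2,-5.6,0]
    - [0.8,-3.5,0]
    - [0,0,0]
    - [0,0,0]
  twist: [0,0,0,0,0,0,0,0]

```text
time_s: 17.08
tool_pos: [0.634, 0.1473, 0.1194]
tool_rot: [-179.7, -0.2, -8.4]
force: [-0.5, -0.9, -0.0]
grip_width: 0.0654
```

```bash
python3 go.py .6335 .143 .0055;python3 - <<'E'
from h import *
r=optics.read_camera("top")
for hole,c,a in ring(r): print("hole" if hole else "outer",np.round(c,2),np.round(a,1),"z46",np.round(cast(r,*c,.046),4))
im=[cv2.resize(r["img"][195:235,345:390],(400,356),interpolation=2),cv2.resize(optics.read_camera("side")["img"][150:190,290:335],(400,356),interpolation=2)]
cv2.imwrite("pics/p3.png",np.hstack(im))
E
```

```text
t 17.07 pos [0.634  0.1473 0.1194] rot [-179.71   -0.23   -8.35] grip 0.0654 F [-0.5 -0.9 -0. ] q7 -14.0
tool shift cm [-0.03  0.49 11.39] twist -0.25
outer [362.51 218.15] [41.2 48.2] z46 [ 0.5193 -0.1182]
```

View pics/p3.png

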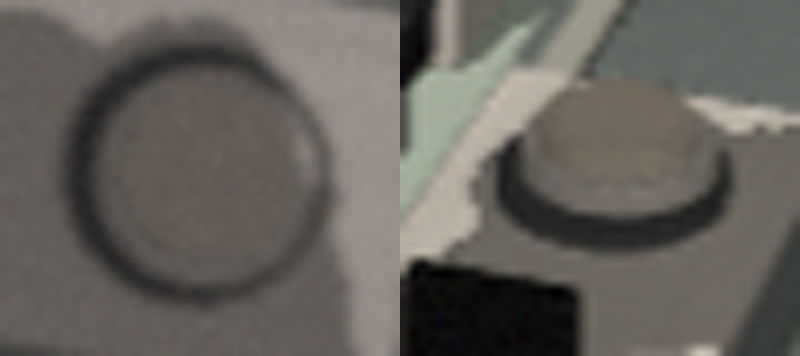

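The arm's shadow falls on the stage, but the brown-white filter is visible and roughly concentric with the backing disc, at top crop (205,175) and side crop (618,130). On to the cover disc.

Request:
arm_command:
  translation:
    - [0,0.45,2]
    - [0,0,3]
    - [0,0,2.5]
    - [0,0,1]
    - [0,0,0]
  twist: [0,0,0,0,0]

```text
time_s: 17.8
tool_pos: [0.632, 0.135, 0.0293]
tool_rot: [-179.8, -0.2, -8.9]
force: [-0.3, 0.7, -0.4]
grip_width: 0.0654
```

```bash
python3 go.py .6335 .143 .0055
```

```text
t 17.8 pos [0.632  0.135  0.0293] rot [-1.7979e+02 -1.5000e-01 -8.9300e+00] grip 0.0654 F [-0.3  0.7 -0.4] q7 -11.4
tool shift cm [ 0.01 -0.8   2.38] twist -0.83
```

Request:
arm_command:
  translation:
    - [0,-0.8,0.4]
    - [0,0,1]
    - [0,0,0]
  twist: [-0.8,0,0]

```text
time_s: 18.18
tool_pos: [0.6348, 0.1438, 0.0163]
tool_rot: [-179.7, -0.3, -8.1]
force: [-0.3, -0.3, -0.1]
grip_width: 0.0648
```

```bash
python3 go.py .6335 .143 .0055
```

```text
t 18.18 pos [0.6348 0.1438 0.0163] rot [-179.7    -0.31   -8.08] grip 0.0648 F [-0.3 -0.3 -0.1] q7 -10.9
tool shift cm [-0.12  0.1   1.08] twist 0.02
```

Request:
arm_command:
  translation:
    - [-0.1,0.1,0.6]
    - [0,0,0.5]
    - [0,0,0]
  twist: [0,0,0]

```text
time_s: 18.55
tool_pos: [0.634, 0.1431, 0.005]
tool_rot: [-179.7, -0.4, -8.1]
force: [0.0, -0.8, 1.1]
grip_width: 0.065
```

```bash
python3 go.py .6335 .143 .0055
```

```text
t 18.55 pos [0.634  0.1431 0.005 ] rot [-179.68   -0.36   -8.07] grip 0.065 F [ 0.  -0.8  1.1] q7 -10.6
tool shift cm [-0.04  0.01 -0.05] twist 0.03
```

Request:
arm_command:
  translation:
    - [0,0,0]
    - [0,0,0]
    - [0,0,0]
    - [0,0,0]
    - [0,0,0]
  twist: [0,0,0,0,0]
  grip: 25
  force: 20

```text
time_s: 19.18
tool_pos: [0.6344, 0.1431, 0.0055]
tool_rot: [-179.7, -0.4, -8.1]
force: [0.5, -0.1, -0.6]
grip_width: 0.0347
```

Request:
arm_command:
  translation:
    - [0,0,-2]
    - [0,0,-3.5]
    - [0,0,-3.5]
    - [0,0,-2.5]
    - [0,0,0]
  twist: [0,0,0,0,0]

```text
time_s: 19.8
tool_pos: [0.6341, 0.142, 0.1289]
tool_rot: [-179.6, -0.5, -8.1]
force: [0.9, 0.1, -0.9]
grip_width: 0.0349
```

```bash
python3 go.py .53 -.129 .060
```

```text
t 19.8 pos [0.6341 0.142  0.1289] rot [-179.59   -0.55   -8.13] grip 0.0349 F [ 0.9  0.1 -0.9] q7 -13.6
tool shift cm [-6.54 28.35  6.62] twist -0.03
```

Request:
arm_command:
  translation:
    - [-0.7,3,0]
    - [-1.1,5,0]
    - [-1.3,5.6,0]
    - [-1.3,5.6,0]
    - [-1.3,5.6,0]
    - [-0.8,3.3,0]
    - [0,0,0]
    - [0,0,0]
  twist: [0,0,0,0,0,0,0,0]

```text
time_s: 20.8
tool_pos: [0.5236, -0.1331, 0.1212]
tool_rot: [-179.6, -0.2, -8.0]
force: [0.4, 0.4, -0.7]
grip_width: 0.035
```

```bash
python3 go.py .53 -.129 .0597
```

```text
t 20.8 pos [ 0.5236 -0.1331  0.1212] rot [-179.56   -0.22   -8.01] grip 0.035 F [ 0.4  0.4 -0.7] q7 10.7
tool shift cm [ 0.56 -0.45  6.16] twist 0.09
```

Request:
arm_command:
  translation:
    - [0.5,-0.3,1.5]
    - [0,0,2]
    - [0,0,0.7]
    - [0,0,0]
  twist: [0,0,0,0]

```text
time_s: 21.3
tool_pos: [0.5311, -0.1245, 0.075]
tool_rot: [-179.5, -0.1, -7.5]
force: [0.1, 0.1, -1.1]
grip_width: 0.0346
```

```bash
python3 go.py .53 -.129 .0597
```

```text
t 21.3 pos [ 0.5311 -0.1245  0.075 ] rot [-1.7953e+02 -1.1000e-01 -7.5200e+00] grip 0.0346 F [ 0.1  0.1 -1.1] q7 12.7
tool shift cm [-0.05  0.47  1.53] twist 0.58
```

Request:
arm_command:
  translation:
    - [0,0.45,0.5]
    - [0,0,0.4]
    - [0,0,0]
  twist: [0.5,0,0]

```text
time_s: 21.68
tool_pos: [0.5315, -0.129, 0.0662]
tool_rot: [-179.5, -0.2, -8.0]
force: [-0.4, 0.1, -0.7]
grip_width: 0.035
```

```bash
python3 go.py .53 -.129 .0597
```

```text
t 21.68 pos [ 0.5315 -0.129   0.0662] rot [-179.52   -0.19   -8.01] grip 0.035 F [-0.4  0.1 -0.7] q7 13.2
tool shift cm [-0.15  0.03  0.64] twist 0.09
```

Request:
arm_command:
  translation:
    - [-0.1,0,0.4]
    - [0,0,0.2]
    - [0,0,0]
  twist: [0,0,0]

```text
time_s: 22.05
tool_pos: [0.5308, -0.1289, 0.0603]
tool_rot: [-179.5, -0.3, -8.0]
force: [0.3, -0.6, -0.6]
grip_width: 0.0351
```

Request:
arm_command:
  translation:
    - [0,0,0.05]
    - [0,0,0]
  twist: [0,0]

```text
time_s: 22.3
tool_pos: [0.5309, -0.1289, 0.0599]
tool_rot: [-179.5, -0.3, -8.0]
force: [0.4, -0.1, -0.4]
grip_width: 0.0349
```

Request:
arm_command:
  translation:
    - [0,0,0]
    - [0,0,0]
    - [0,0,0]
    - [0,0,-1.5]
    - [0,0,-3]
    - [0,0,-2]
    - [0,0,0]
  twist: [0,0,0,0,0,0,0]
  grip: 60

```text
time_s: 23.18
tool_pos: [0.5316, -0.1301, 0.1301]
tool_rot: [-179.5, -0.4, -8.1]
force: [0.0, -0.6, -0.1]
grip_width: 0.0523
```

Request:
arm_command:
  translation:
    - [0,-3,0]
    - [0,-5,0]
    - [0,-6,0]
    - [0,-6,0]
    - [0,-6,0]
    - [0,-4,0]
    - [0,0,0]
    - [0,0,0]
  twist: [0,0,0,0,0,0,0,0]

```text
time_s: 24.18
tool_pos: [0.5738, 0.1735, 0.1294]
tool_rot: [-179.6, -0.3, -8.3]
force: [-0.2, 0.6, -0.7]
grip_width: 0.0525
```

```bash
python3 go.py .5545 .045 .045;python3 - <<'E'
from h import *
a=optics.read_camera("top");b=optics.read_camera("side")
im=[cv2.resize(a["img"][195:235,345:390],(400,356),interpolation=2),cv2.resize(b["img"][150:190,290:335],(400,356),interpolation=2)]
cv2.imwrite("pics/p4.png",np.hstack(im))
for z in(.036,.046,.054,.066): print(z,[np.round((np.array(proj(r,(.5298,-.13,z)))-o)*8.89+off,0) for r,o,off in((a,(345,195),(0,0)),(b,(290,150),(400,0)))])
E
```

```text
t 24.18 pos [0.5738 0.1735 0.1294] rot [-179.63   -0.34   -8.33] grip 0.0525 F [-0.2  0.6 -0.7] q7 -20.5
tool shift cm [-0.1  13.05  8.36] twist -0.23
0.036 [array([192., 171.]), array([616., 163.])]
0.046 [array([199., 168.]), array([617., 134.])]
0.054 [array([206., 167.]), array([618., 111.])]
0.066 [array([215., 164.]), array([619.,  76.])]
```

View pics/p4.png

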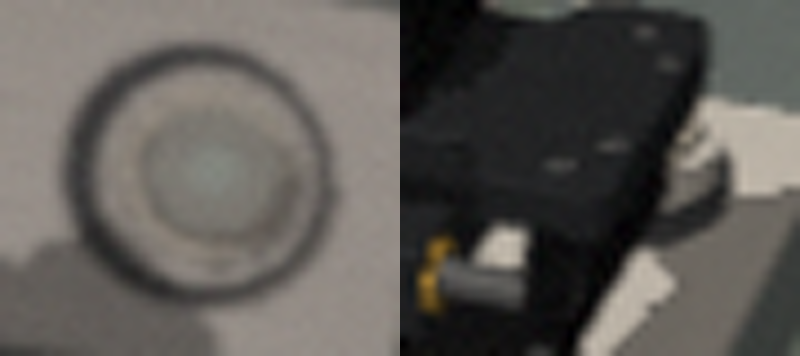

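The cover's window is at top crop (213,172) and the backing ring is centred at about (205,175), against predicted centres of about (215,167) and (199,171). All offsets are about 2 mm or less. The stack is good, so next I shut the fingers and go behind the tab.

```bash
python3 go.py .5525 .03 .042
```

```text
t 24.27 pos [0.5739 0.1734 0.1297] rot [-179.58   -0.34   -8.38] grip 0.0523 F [-0.3 -0.1  0.5] q7 -20.5
tool shift cm [-0.07 14.56  8.66] twist -0.28
```

Request:
arm_command:
  translation:
    - [0,3,0]
    - [0,4,0]
    - [0,4,0]
    - [0,3,0]
    - [0,0,0]
    - [0,0,0]
  twist: [0,0,0,0,0,0]
  grip: 0

```text
time_s: 25.02
tool_pos: [0.5517, 0.0227, 0.1291]
tool_rot: [-179.5, -0.4, -9.1]
force: [1.1, 0.1, -1.1]
grip_width: 0.0031
```

```bash
python3 go.py .5525 .03 .042
```

```text
t 25.02 pos [0.5517 0.0227 0.1291] rot [-179.52   -0.4    -9.13] grip 0.0031 F [ 1.1  0.1 -1.1] q7 -8.0
tool shift cm [-0.09 -0.66  8.71] twist -1.03
```

Request:
arm_command:
  translation:
    - [0,-0.7,1]
    - [0,0,2]
    - [0,0,2.5]
    - [0,0,2]
    - [0,0,0.8]
    - [0,0,0]
  twist: [-1,0,0,0,0,0]

```text
time_s: 25.78
tool_pos: [0.5535, 0.04, 0.0407]
tool_rot: [-179.4, -0.3, -7.3]
force: [0.5, -0.3, 0.4]
grip_width: 0.0001
```

```bash
python3 go.py .55 .01 .042
```

```text
t 25.77 pos [0.5535 0.04   0.0407] rot [-179.42   -0.3    -7.28] grip 0.0001 F [ 0.5 -0.3  0.4] q7 -4.1
tool shift cm [ 0.03  3.02 -0.16] twist 0.82
```

Request:
arm_command:
  translation:
    - [0,0.5,0]
    - [0,0.8,0]
    - [0,0.6,0]
    - [0,0.5,0]
    - [0,0.5,0]
    - [0,0.5,0]
    - [0,0.5,0]
    - [0,0.5,0]
    - [0,0.5,0]
    - [0,0.5,0]
  twist: [0.8,0,0,0,0,0,0,0,0,0]

```text
time_s: 27.02
tool_pos: [0.5478, -0.0133, 0.0428]
tool_rot: [-179.1, -0.5, -8.0]
force: [0.2, 2.7, 1.2]
grip_width: 0.0005
```

```bash
python3 go.py .533 -.13 .042
```

```text
t 27.02 pos [ 0.5478 -0.0133  0.0428] rot [-179.08   -0.53   -8.02] grip 0.0005 F [0.2 2.7 1.2] q7 1.1
tool shift cm [ 0.17 11.76 -0.11] twist 0.08
```

Contact with about 3 N; the carriage is sliding.

Request:
arm_command:
  translation:
    - [0,0.5,0]
    - [0,0.6,0]
    - [0,0.6,0]
    - [0,0.6,0]
    - [0,0.6,0]
    - [0,0.6,0]
    - [0,0.6,0]
    - [0,0.6,0]
    - [0,0.6,0]
    - [0,0.6,0]
  twist: [0,0,0,0,0,0,0,0,0,0]

```text
time_s: 28.28
tool_pos: [0.5386, -0.0756, 0.0421]
tool_rot: [-179.0, -0.5, -8.0]
force: [-0.5, 2.6, 2.2]
grip_width: 0.0007
```

```bash
python3 go.py .533 -.13 .042
```

```text
t 28.27 pos [ 0.5386 -0.0756  0.0421] rot [-179.04   -0.48   -8.02] grip 0.0007 F [-0.5  2.6  2.2] q7 8.3
tool shift cm [ 0.2   5.46 -0.08] twist 0.08
```

Request:
arm_command:
  translation:
    - [0,0.5,0]
    - [0,0.5,0]
    - [0,0.5,0]
    - [0,0.5,0]
    - [0,0.5,0]
    - [0,0.5,0]
    - [0,0.4,0]
    - [0,0.3,0]
    - [0,0.3,0]
    - [0,0.3,0]
  twist: [0,0,0,0,0,0,0,0,0,0]

```text
time_s: 29.52
tool_pos: [0.532, -0.1214, 0.0412]
tool_rot: [-179.1, -0.5, -8.0]
force: [0.3, 3.6, 2.3]
grip_width: 0.0007
```

Request:
arm_command:
  translation:
    - [0,0.3,0]
    - [0,0.3,0]
    - [0,0.3,0]
    - [0,0.3,0]
    - [0,0.3,0]
    - [0,0.3,0]
    - [0,0.3,0]
  twist: [0,0,0,0,0,0,0]

```text
time_s: 30.4
tool_pos: [0.5301, -0.1346, 0.0411]
tool_rot: [-178.4, -0.3, -7.8]
force: [-0.9, 8.5, 4.0]
grip_width: 0.0004
```

```bash
python3 go.py .533 -.13 .042
```

```text
t 30.4 pos [ 0.5301 -0.1346  0.0411] rot [-178.37   -0.34   -7.81] grip 0.0004 F [-0.9  8.5  4. ] q7 16.5
tool shift cm [ 0.23 -0.5  -0.07] twist 0.29
```

Request:
arm_command:
  translation:
    - [0,0.4,0]
    - [0,0.4,0]
    - [0,0.4,0]
  twist: [0,0,0]

```text
time_s: 30.78
tool_pos: [0.53, -0.1343, 0.0412]
tool_rot: [-177.4, -0.2, -7.4]
force: [-0.2, 11.2, 5.7]
grip_width: 0.0005
```

Hard stop: no motion at 11 N. I'll back off, raise and look.

Request:
arm_command:
  translation:
    - [0,-0.5,0]
    - [0,-1.5,0]
    - [0,-2.5,-1]
    - [0,-3.5,-3]
    - [0,-4,-3]
    - [0,-5,-3]
    - [0,-5,0]
    - [0,-4,0]
    - [0,-3,0]
    - [0,0,0]
  twist: [0,0,0,0,0,0,0,0,0,0]

```text
time_s: 32.02
tool_pos: [0.5682, 0.1544, 0.1535]
tool_rot: [-178.1, -0.4, -7.7]
force: [-0.4, -1.1, -0.5]
grip_width: 0.0001
```

```bash
python3 go.py .6 .3 .15;python3 - <<'E'
from h import *
a=optics.read_camera("top");b=optics.read_camera("side")
im=[cv2.resize(a["img"][150:290,300:500],(400,280),interpolation=2),cv2.resize(b["img"][70:210,260:400],(400,400),interpolation=2)]
cv2.imwrite("pics/p5.png",np.hstack([np.pad(im[0],((0,120),(0,0),(0,0))),im[1]]))
c=cv2.fitEllipse
g=blob(a,int(372),int(213),10,28)
E
```

```text
t 32.02 pos [0.5682 0.1544 0.1535] rot [-178.06   -0.4    -7.75] grip 0.0001 F [-0.4 -1.1 -0.5] q7 -18.1
tool shift cm [  1.19 -14.83   0.86] twist 0.35
```

View pics/p5.png

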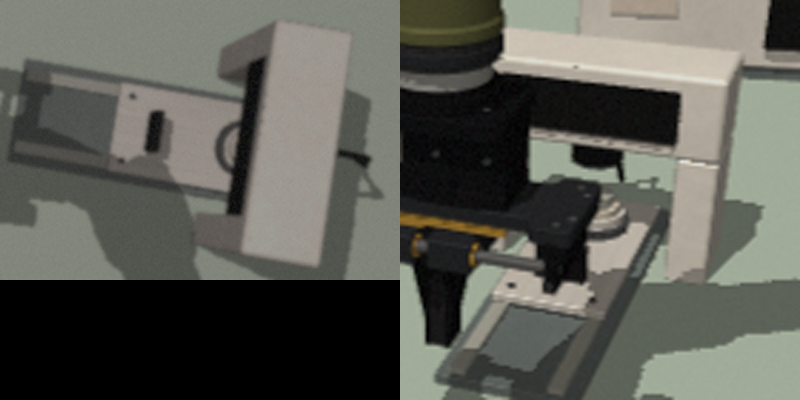

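The tab, carriage and stack sit under the bridge, with the carriage edge at top crop (118,120) and the stack at side crop (605,215), but the gripper partly hides the stack. I'll move aside for a last check.

Request:
arm_command:
  translation:
    - [3,0.8,-1.5]
    - [4,1,-1.5]
    - [5,1,-2]
    - [4,1,-1]
    - [0,0,0]
    - [0,0,0]
  twist: [0,0,0,0,0,0]

```text
time_s: 32.88
tool_pos: [0.7224, 0.073, 0.213]
tool_rot: [-178.6, -0.3, -8.8]
force: [-1.3, -0.3, 0.5]
grip_width: 0.0002
```

```bash
python3 - <<'E'
from h import *
a=optics.read_camera("top");b=optics.read_camera("side")
t=blob(a,377,215,8,25)
print("tab",np.round(t[0],1),t[1],cast(a,*t[0],.065))
cv2.imwrite("pics/p6.png",np.hstack([cv2.resize(a["img"][180:250,340:440],(400,280),interpolation=2),cv2.resize(b["img"][125:160,310:360],(400,280),interpolation=2)]))
s=np.array([.53,-.13]);d=np.array([.1409,.99])
for p in(.12,.13,.14):
    q=s-d*p;print(p,[np.round((np.array(proj(b,(*q,z)))-(310,125))*8+(400,0)) for z in(.036,.046,.054,.066)])
E
```

```text
tab [376.9 215.6] [ 6.4 31. ] [ 0.52517508 -0.14849789]
0.12 [array([529., 186.]), array([531., 162.]), array([532., 142.]), array([533., 112.])]
0.13 [array([536., 174.]), array([538., 150.]), array([539., 130.]), array([541., 100.])]
0.14 [array([544., 162.]), array([545., 138.]), array([546., 118.]), array([548.,  88.])]
```

View pics/p6.png

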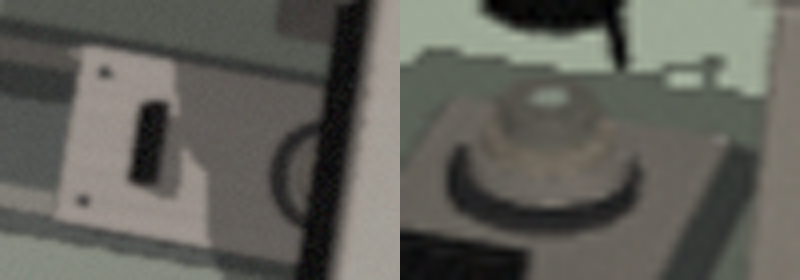

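The cover's window is at side crop (547,97), the backing disc at (548,~185) and the stage ring at (543,~190), so all are within about 2 mm. The lens barrel is straight above, and the tab moved 134 mm to a hard stop. I'll hand in.

```bash
python3 -c "
from cell import env
print(env.sign_off())"
```

```text
the job is handed in; nothing more can be done
None
```

I stacked the backing, filter and cover discs on the stage, setting each one down before release. I then pushed the carriage home by its tab and handed the job in at about 33 s of the 72 s allowed. The hand-in reports no verdict, so the results below are from my own measurements.

- **Stack before the push:** the top view put the backing and cover discs within about 2 mm of the stage centre. The filter I only judged by eye, and it looked concentric. At that point the carriage was still out by its full starting distance.
- **Carriage home:** it travelled about 134 mm and then stopped dead, with no motion at 11 N. I took this as fully home; the stage also looked straight below the lens in the side view.
- **Stack after the push:** the side view still showed the three layers flat and centred within about 2 mm. The bridge hides the stack from above there, so only that camera could check it.
- **Precision:** my two camera views differed by 1 to 2 mm on the discs. On the empty stage they differed by 8 mm along the slide. I put that down to the stage's side wall in the side-view mask and used the top-view position.
- **Other items on the bench:** nothing came close to them in my moves, but I did not measure them again at the end.

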